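Start the mould vibrating table from its key desk

ROBOT

A 6-joint arm with a two-finger parallel gripper is mounted at the origin on the work surface. World frame = base frame: x ahead of the robot, y to its left, z up, the work surface at z = 0. Lengths are in mm, angles in rad, forces in N, time in s.
With the tool pointing down it reaches from about 325 to 750 mm from the base axis. Payload 7.6 kg.
Tool frame: the origin (TCP) lies midway between the tips of the shut fingers; the grasp point (between the pads) lies bot.tcp_to_grasp behind it (bot.tcp_to_grasp is the distance from the TCP to the grasp point, in mm); z points along the fingers, y is the line along which they close (so a half turn about z gives the same grasp; the last joint's range is limited). The gripper opens to 85 mm and grips with 20 to 120 N. Pads are 22 mm wide; open, the fingers measure 114 mm over their backs; the gripper's body (76 mm by 85 mm) begins 54 mm behind the grasp point. The pads swing forward as they close: fully open they stand 13 mm farther back than shut.
Start: joints at [1.185, 0.052, 1.401, -0, 1.689, -0.07], TCP at [163.037, 499.064, 231.323] pointing down, gripper open.
Joint ranges: [-2.9, 2.9], [-0.91, 2.17], [0.12, 2.37], [-1.06, 4.2], [0.26, 2.73], [-2.93, 2.93]. Speed limits (rad/s): [2.57, 2.57, 3.01, 3.14, 3.14, 3.14].

INTERFACE

Orientations are given as a unit quaternion [w, x, y, z].
In Python, from rig import bot gives the robot as it stands.
- The arm moves only by the tool step_arm, never from a script. Its argument "deltas" is text: rows parted by semicolons, each of 6 numbers parted by spaces: the shift along the tool's x, y, z as a fraction of full scale, then the turn, a rotation vector about the tool's x, y, z as a fraction of full scale. In form: x y z rx ry rz; .... A call has 1 to 10 rows; each row shifts and turns the commanded pose from where the row before left it, along the tool's axes as they then stand; what a row does not reach is not made up. Full scale, the value 1, is 25 mm for a shift and pi rad for a turn. A row lasts 1/10 s, in which the tool goes at most 50 mm and 8.59 degrees, less where a joint would pass 70% of its speed; a pose out of reach is approached as far as the arm can. A call with a number of a shift or a turn outside -1 to 1 is refused whole. A call with a gripper value outside its range is refused whole. "gripper" is the closure, from -1 (fully open) to 1 (shut), set as the call begins (left out, the last holds). The fingers move at their own pace and stop on an object; "squeeze" is the grip in N (left out, the last holds). Time passes only in rows, so rows that do not move let the fingers close. It gives the time, the measured TCP pose, the force, the opening and the grip force at its end, in the units of the state.
- bot.observe(): the state, without advancing time (a new reading comes with each control period).
- bot.read_camera(name): name is "scene" or "top" or "wrist"; returns the picture (400x640x3 uint8, red, green, blue); there is no depth.
- bot.camera_model(name): a dict with "vfov" (degrees; the focal length in pixels is half the picture's height over the tangent of half this angle, whatever the lens; pixels are square), "cx", "cy" (the principal point, pixels), "world_to_cam" (4x4, takes a point from world to camera coordinates). Camera axes: x right, y down, z forward; pixel columns grow to the right and rows downward; lengths in mm; the calibration is good to about 2 mm. A picture is of the moment at which its call begins: read the wrist's pose just before it. camera_model takes no time and is no camera call; for the wrist camera it gives the pose at the moment of the call.
- bot.close_job(): hands the job in; it is judged then, once.
Trained networks look in the newest picture that a camera, given by its name, has taken for a name from the list of things; names that differ only in an ending like _2 or _b are one class to them, and where a whole thing is asked for, a point or a joint stands for the part that bears it (a point fixed in the world has none). Each returns a list of dicts, best first, with "p" (0 to 1); they miss things now and then, are a little off and sometimes report something else, mostly with a low value. They report only what shows in the picture. A call takes as long as a camera call.
- bot.masks_of(camera, target): "pixels" (400x640 bool, what is visible of it) and "bbox" ([centre column, centre row, width, height] as shares, 0 to 1, of the picture: columns of its width, rows of its height, round what is visible of it).
- bot.landmark_of(camera, target): "point" ([column, row] as shares, 0 to 1, of the picture: columns of its width, rows of its height: a listed point, or the origin of a listed thing).
The state is a dict: "time": time; "joint_pos": joint angles; "joint_vel": joint speeds; "joint_torque": joint torques, N m; "eef_pos": TCP position; "tool_rot": TCP orientation; "contact_force": force on the tool from outside, world axes, zero at the start; "ft_torque": the same for the moment, N m; "grip_width": opening from 0.0 (shut) to 1.0 (fully open); "grip_force": force on a finger pad.
Only numpy, scipy, OpenCV 4.12 (cv2) and the standard library are available. Lean on these libraries where they do the work, as an engineer would, in place of code of your own. Each camera call takes 0.05 s, during which the arm holds its last target. There are 200 camera calls.

TASK

Start the vibrating table from its sloping key desk: press the large round key fully down and let it come back up, then the square key likewise, then press the bar key fully down, keep it down for two seconds and let it up. Press one key at a time and gently (never more than 30 N), leave the small round key alone, and do not disturb the things lying around the desk.

Things in the scene. Friction and masses are not known exactly. Their poses are not given: they have to be found in the camera images.
- desk: grey wedge-shaped control desk fixed to the bench, 150 mm deep (own x), 300 mm wide (own y). Origin: centre of its underside, at bench height. Low edge (35 mm high) towards own -x, about facing the robot; its top panel slopes up at 25 degrees to 105 mm at the back. Four keys stand across it in one level row, 66 mm apart at mid depth; which key is where changes from start to start.
- unit_round: mount, fixed to the desk, of the large round key: a black disc cap 32 mm across. Origin: on the key's axis in the plane of the sloping panel; own z: the key's axis, out of the panel (25 degrees off vertical, leaning to the desk's low edge). A white plate 60 x 48 mm, 4 mm thick, surrounds the cap.
- key_round (a joint): travel of the large round key, m: 0 = up, 0.006 = fully down at its stop. Spring: starts to move at 1.8 N, reaches the stop at 6 N, rigid beyond; springs back by itself. Load limit 30 N. Unpressed, its flat top stands 12 to 18 mm above the mount's origin along own z: each key is screwed in to its own depth, different at each start and not reported; feel for it.
- unit_square: mount, fixed to the desk, of the square key: a black cap 28 x 28 mm. Origin: on the key's axis in the plane of the sloping panel; own z: the key's axis, out of the panel (25 degrees off vertical, leaning to the desk's low edge). A white plate 60 x 48 mm, 4 mm thick, surrounds the cap.
- key_square (a joint): travel of the square key, m: 0 = up, 0.006 = fully down at its stop. Spring: starts to move at 1.8 N, reaches the stop at 6 N, rigid beyond; springs back by itself. Load limit 30 N. Unpressed, its flat top stands 12 to 18 mm above the mount's origin along own z: each key is screwed in to its own depth, different at each start and not reported; feel for it.
- unit_bar: mount, fixed to the desk, of the bar key: a black oblong cap, 46 mm long up the slope (own x) by 16 mm wide (own y). Origin: on the key's axis in the plane of the sloping panel; own z: the key's axis, out of the panel (25 degrees off vertical, leaning to the desk's low edge). A white plate 60 x 48 mm, 4 mm thick, surrounds the cap.
- key_bar (a joint): travel of the bar key, m: 0 = up, 0.006 = fully down at its stop. Spring: starts to move at 1.8 N, reaches the stop at 6 N, rigid beyond; springs back by itself. Load limit 30 N. Unpressed, its flat top stands 12 to 18 mm above the mount's origin along own z: each key is screwed in to its own depth, different at each start and not reported; feel for it.
- unit_small: mount, fixed to the desk, of the small round key: a black cap only 16 mm across; it is the dump key, to be left alone. Origin: on the key's axis in the plane of the sloping panel; own z: the key's axis, out of the panel (25 degrees off vertical, leaning to the desk's low edge). A white plate 60 x 48 mm, 4 mm thick, surrounds the cap.
- key_small (a joint): travel of the small round key, m: 0 = up, 0.006 = fully down at its stop. Spring: starts to move at 1.8 N, reaches the stop at 6 N, rigid beyond; springs back by itself. Load limit 30 N. Unpressed, its flat top stands 12 to 18 mm above the mount's origin along own z: each key is screwed in to its own depth, different at each start and not reported; feel for it.
- brush: plaster brush with wooden handle, about 215 mm long and 44 mm wide, 28 mm high, lying in front of the desk; origin at the handle's front end, on the bench. A bystander.
- plug: white plaster cone plug, 52 mm wide, 50 mm high, standing in front of the desk; origin: centre of its underside. A bystander.
- jar: pale jar with white lid, 68 mm wide, 85 mm high, standing at the right end of the desk; origin: centre of its underside. A bystander.
- wedge: wooden block 90 x 45 x 30 mm, lying behind the desk; origin: centre of its underside. A bystander.

How it is judged:
By the outcome, as a careful person would: the job done as asked, in the order asked, and still so for the second after the job is handed in, with the robot touching nothing.
It also fails if it takes over 51 s, if anything falls off the work surface, if the arm or the gripper's body presses on something with over 40 N, if the wrist force passes 120 N, or if a joint passes its speed limit or range.

## Working session

There is one attempt and no reset: what is moved stays moved. The work goes in short steps, Python scripts to look and compute and a tool call to move; the robot and the scene stay as the last step left them, time stands still between calls to the robot, and variables do not carry over. Pictures are saved under pics/ and viewed, at most 10 in all, crops included, and the job is handed in when it is done.

Besides the shell and the picture viewer there is one more tool, called after "Call:" as name(argument=value, ...), one argument or row to a line, values as JSON. step_arm: Moves the arm, as the interface text tells. Shift numbers are shares of 25 mm and turn numbers shares of pi rad, none past 1 either way. Its arguments: {"type":"object","properties":{"deltas":{"type":"string"},"gripper":{"type":"number"},"squeeze":{"type":"number"}},"required":["deltas"]}

```bash
mkdir -p pics; ls; cat > h.py <<'E'
import numpy as np,cv2
from rig import bot
def cam(n):
    m=bot.camera_model(n);f=200/np.tan(np.radians(m['vfov'])/2)
    K=np.array([[f,0,m['cx']],[0,f,m['cy']],[0,0,1]]);return K,np.array(m['world_to_cam'])
def tri(obs): # [(K,T,px)]
    A=[]
    for K,T,p in obs:
        P=K@T[:3];A+=[p[0]*P[2]-P[0],p[1]*P[2]-P[1]]
    X=np.linalg.svd(np.array(A))[2][-1];return X[:3]/X[3]
def proj(K,T,X):
    c=K@(T[:3,:3]@X+T[:3,3]);return c[:2]/c[2]
E
python3 - <<'E'
from h import *
s=bot.observe();print(s['eef_pos'],s['tool_rot'],bot.tcp_to_grasp,s['time'])
O={}
for n in ['scene','top']:
    im=bot.read_camera(n);cv2.imwrite(f'pics/{n}0.png',im[:,:,::-1]);K,T=cam(n)
    print(n,'lens' ,bot.camera_model(n).keys())
    for t in ['unit_round','unit_square','unit_bar','unit_small','desk','key_round','jar','plug','brush','wedge']:
        r=bot.landmark_of(n,t)
        for q in r[:2]: print(n,t,round(q['p'],2),np.round(np.array(q['point'])*[640,400],1))
        if r:O.setdefault(t,[]).append((K,T,np.array(r[0]['point'])*[640,400]))
for t,o in O.items():
    if len(o)==2:
        X=tri(o);print(t,X.round(1),[np.round(proj(K,T,X)-p,1) for K,T,p in o])
print(bot.observe()['time'])
E
```

```text
pics
[162.92254368 498.75955102 230.4528472 ] [-1.66126519e-04  1.57255649e-01  9.87557601e-01 -7.86589493e-04] 18.700000000000003 0.0
scene lens dict_keys(['vfov', 'cx', 'cy', 'world_to_cam'])
scene unit_round 0.92 [373.9 205.7]
scene unit_square 0.67 [340.9 213.1]
scene unit_bar 0.87 [406.6 206.8]
scene unit_small 0.53 [308.5 220.9]
scene desk 0.57 [356.7 233.4]Traceback (most recent call last):
  File "<stdin>", line 8, in <module>
ValueError: it knows: brush, desk, jar, plug, unit_bar, unit_round, unit_small, unit_square, wedge
```

```bash
python3 - <<'E'
from h import *
O={}
for n in ['scene','top']:
    im=bot.read_camera(n);cv2.imwrite(f'pics/{n}0.png',im[:,:,::-1]);K,T=cam(n)
    for t in ['unit_round','unit_square','unit_bar','unit_small','desk','jar','plug','brush','wedge']:
        r=bot.landmark_of(n,t)
        for q in r[:2]: print(n,t,round(q['p'],2),np.round(np.array(q['point'])*[640,400],1))
        if r:O.setdefault(t,[]).append((K,T,np.array(r[0]['point'])*[640,400]))
for t,o in O.items():
    if len(o)==2:
        X=tri(o);print(t,X.round(1),[np.round(proj(K,T,X)-p,1) for K,T,p in o])
print(bot.observe()['time'])
a=cv2.imread('pics/scene0.png')[130:330,200:500];b=cv2.imread('pics/top0.png')
cv2.imwrite('pics/v1.png',np.vstack([cv2.resize(a,(450,300)),cv2.resize(b,(450,281))]))
E
```

```text
scene unit_round 0.81 [378.  208.1]
scene unit_square 0.58 [336.4 212.1]
scene unit_bar 0.85 [408.8 206.2]
scene unit_small 0.76 [309.7 222.4]
scene desk 0.62 [357.7 232.3]
scene jar 0.84 [261.1 253.2]
scene plug 0.85 [284.1 193.1]
scene brush 0.79 [344.1 180.6]
scene wedge 0.83 [349.1 288.3]
top unit_round 0.91 [277.8 179.3]
top unit_square 0.7 [313.2 180.9]
top unit_bar 0.97 [241.3 172.1]
top unit_small 0.97 [349.2 192.6]
top unit_small 0.2 [273.4 177.1]
top desk 0.58 [297.9 188.8]
top jar 0.82 [401.7 208.5]
top jar 0.54 [338.7 134.1]
top plug 0.55 [351.7 278.2]
top brush 0.69 [277.2 270.2]
top wedge 0.6 [338.8 135.4]
unit_round [596.8  63.4  72.3] [array([-1.7,  0.3]), array([-2.7, -1.1])]
unit_square [587.2 -14.2  85.8] [array([ 3.2, -0.5]), array([5.1, 1.6])]
unit_bar [610.4 129.9  64.1] [array([-1. ,  0.3]), array([-1.7, -0.7])]
unit_small [573.8 -70.9  64. ] [array([ 0.8, -0.1]), array([1.3, 0.4])]
desk [591.5  28.6   6.2] [array([ 0.1, -0. ]), array([0.2, 0.1])]
jar [ 557.7 -174.7   -5.2] [array([0.5, 0. ]), array([0.7, 0.2])]
plug [423.8 -77.9   7.7] [array([ 0.3, -0. ]), array([0.6, 0.2])]
brush [436.3  64.9   5.7] [array([-0.7,  0.1]), array([-1.2, -0.5])]
wedge [ 7.052e+02 -4.610e+01 -7.000e-01] [array([-1.1,  0.1]), array([-1.5, -0.6])]
1.3
```

View pics/v1.png

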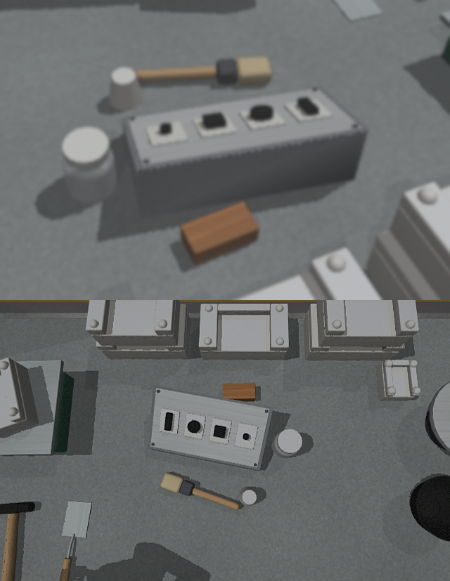

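Call:
step_arm(
  deltas="-0.5 -0.32 0 0 0 0;-1 -0.64 0 0 0 0;-1 -0.64 0 0 0 0;-1 -0.64 0 0 0 0;-1 -0.64 0 0 0 0;-1 -0.64 0 0 0 0;-1 -0.64 0 0 0 0;-1 -0.64 0 0 0 0;-1 -0.64 0 0 0 0;-1 -0.64 0 0 0 0",
  gripper=1,
)

```text
time: 2.3
eef_pos: [342.3, 279.0, 231.4]
tool_rot: [0.0, 0.157, 0.988, 0.0]
contact_force: [0.7, 0.2, -0.7]
grip_width: 0.002
grip_force: 0.0
```

Call:
step_arm(
  deltas="-1 -0.64 0 0 0 0;-1 -0.64 0 0 0 0;-1 -0.64 0 0 0 0;-1 -0.64 0 0 0 0;-1 -0.64 0 0 0 0;-1 -0.64 0 0 0 0;-1 -0.64 0 0 0 0;-0.5 -0.32 0 0 0 0;0 0 0 0 0 -0.043;0 0 0 0 0 0",
)

```text
time: 3.3
eef_pos: [482.4, 108.0, 231.2]
tool_rot: [-0.0, 0.09, 0.996, 0.0]
contact_force: [-0.3, 0.6, -0.7]
grip_width: -0.004
grip_force: 0.0
```

```bash
python3 - <<'E'
from h import *
s=bot.observe();print(s['eef_pos'],s['tool_rot'],s['grip_width'],s['contact_force'],s['time'])
K,T=cam('wrist');print(K, (-T[:3,:3].T@T[:3,3]).round(1),T[:3,:3].round(3))
im=bot.read_camera('wrist');cv2.imwrite('pics/w0.png',im[:,:,::-1])
for t in ['unit_round','unit_square','unit_bar','unit_small']:
    for q in bot.landmark_of('wrist',t)[:2]: print(t,round(q['p'],2),np.round(np.array(q['point'])*[640,400],1))
E
```

```text
[482.41735065 108.00178683 231.23319385] [-1.64109013e-04  8.99873389e-02  9.95942893e-01  7.41590252e-05] -0.0035499806744336837 [-0.30500958  0.62670989 -0.67586145] 3.3
[[296.37045055   0.         318.95319294]
 [  0.         296.37045055 200.17736589]
 [  0.           0.           1.        ]] [407.2 121.2 373.5] [[ 0.179  0.984  0.   ]
 [ 0.939 -0.171  0.299]
 [ 0.294 -0.053 -0.954]]
unit_round 0.87 [299.8 280. ]
unit_square 0.59 [240.  283.3]
unit_bar 0.89 [355.4 281.9]
unit_small 0.97 [184.  283.1]
```

View pics/w0.png

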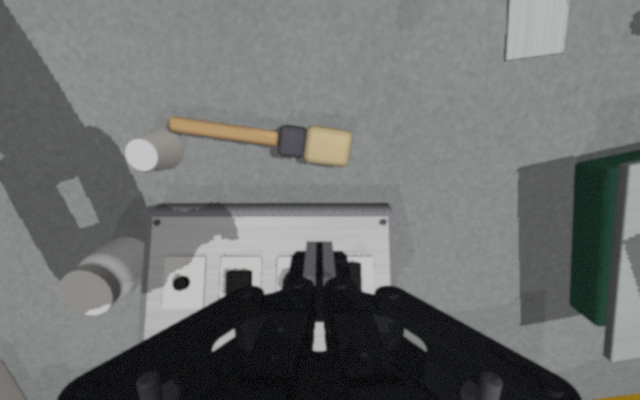

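Call:
step_arm(
  deltas="-0.85 -0.27 0 0 0 0;-0.85 -0.27 0 0 0 0;-0.85 -0.27 0 0 0 0;-0.85 -0.27 0 0 0 0;-0.85 -0.27 0 0 0 0;-0.85 -0.27 0 0 0 0;0 0 0 0 0 0;0 0 0 0 0 0",
)

```text
time: 4.35
eef_pos: [600.5, 46.0, 230.9]
tool_rot: [-0.0, 0.091, 0.996, 0.0]
contact_force: [-0.2, 0.9, -0.7]
grip_width: 0.006
grip_force: 0.0
```

```bash
python3 - <<'E'
from h import *
s=bot.observe();print(s['eef_pos'],s['contact_force'],s['time'])
K,T=cam('wrist');np.savez('w1.npz',K=K,T=T)
im=bot.read_camera('wrist');cv2.imwrite('pics/w1.png',im[:,:,::-1])
C=-T[:3,:3].T@T[:3,3]
for t in ['unit_round','unit_square','unit_bar','unit_small']:
    for q in bot.landmark_of('wrist',t)[:1]:
        p=np.array(q['point'])*[640,400]
        d=T[:3,:3].T@np.linalg.inv(K)@[*p,1];print(t,round(q['p'],2),p.round(1),(C+d*(70-C[2])/d[2]).round(1))
E
```

```text
[600.48740763  46.03017344 230.94920667] [-0.24508962  0.89333367 -0.68052661] 4.35
unit_round 0.79 [331.6 173.3] [592.1  60.6  70. ]
unit_square 0.63 [267.7 176.1] [582.9  -5.6  70. ]
unit_bar 0.73 [395.3 173.7] [604.4 125.9  70. ]
unit_small 0.77 [206.  177.9] [573.2 -69.6  70. ]
```

View pics/w1.png

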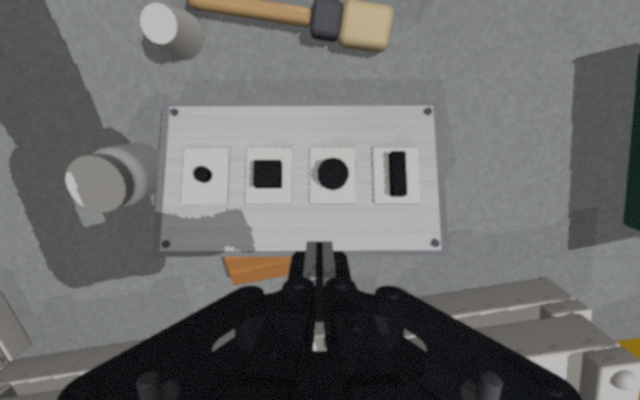

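```bash
cat > fit.py <<'E'
from h import *
from scipy.optimize import least_squares
z=np.load('w1.npz');K,T=z['K'],z['T']
g=cv2.imread('pics/w1.png',0);sub=g[110:245,165:435]
print(np.percentile(sub,[5,25,50,75,90,97]))
P=[]
for c in (206,269,332,396):
    r=g[140:212,c-29:c+30];t,_=cv2.threshold(r,0,255,cv2.THRESH_OTSU)
    dark=(r<80).astype(np.uint8);n,l,st,ce=cv2.connectedComponentsWithStats(dark)
    i=1+np.argmax(st[1:,4]);cap=ce[i]+[c-29,140]
    th=(np.median(r[[0,1,-1,-2]])+np.percentile(r,90))/2
    m=(r>th).astype(np.uint8);n,l,s2,_=cv2.connectedComponentsWithStats(m);j=1+np.argmax(s2[1:,4])
    rc=cv2.minAreaRect(np.argwhere(l==j)[:,::-1].astype(np.float32))
    print('cap',cap.round(1),st[i][2:],'plate',(np.array(rc[0])+[c-29,140]).round(1),np.round(rc[1],1),th)
    P.append([np.array(rc[0])+[c-29,140],cap])
P=np.array(P);a=np.radians(25);Y=np.array([-99,-33,33,99.])
def pts(v,h):
    c,s=np.cos(v[2]),np.sin(v[2]);o=np.array([-np.sin(a)*h,0,np.cos(a)*h])
    return [np.array([v[0]+c*o[0]-s*y,v[1]+s*o[0]+c*y,70+v[3]+o[2]]) for y in Y]
pr=lambda v,h:np.array([proj(K,T,X) for X in pts(v,h)])
for name,k,h in (('plate',0,4),('cap',1,12)):
  for fz in (0,1):
    f=lambda v:(pr([*v[:3],v[3]*fz],h)-P[:,k]).ravel()
    r=least_squares(f,[590,28,-.18,0]);print(name,fz,r.x.round(3),r.fun.round(1))
    if not fz:print(np.round(pts([*r.x[:3],0],0),1))
E
python3 fit.py
```

```text
[ 34. 171. 176. 179. 187. 188.]
cap [202.2 173.9] [ 17  15 194] plate [204.  175.5] [55. 46.] 182.0
cap [266.9 173.6] [ 28  26 705] plate [268.5 175.1] [44.3 54.8] 182.5
cap [332.2 173.3] [ 30  30 714] plate [333.5 175. ] [45. 54.] 182.0
cap [397.  173.5] [ 17  44 698] plate [396.5 175. ] [54. 45.] 181.0
plate 0 [ 5.89049e+02  2.85070e+01 -1.79000e-01  0.00000e+00] [ 0.7 -0.2  0.1  0.1 -0.9  0.1  0.1 -0.1]
[[571.4 -68.9  70. ]
 [583.2  -4.   70. ]
 [594.9  61.   70. ]
 [606.7 125.9  70. ]]
plate 1 [ 5.8880e+02  2.8637e+01 -1.7900e-01  1.3190e+00] [ 0.3 -0.1 -0.   0.1 -0.8  0.1  0.5 -0.1]
cap 0 [ 5.89167e+02  2.78910e+01 -1.79000e-01  0.00000e+00] [-1.1 -0.  -0.2  0.1  0.2  0.3  1.1 -0.1]
[[571.6 -69.5  70. ]
 [583.3  -4.6  70. ]
 [595.   60.4  70. ]
 [606.8 125.3  70. ]]
cap 1 [ 5.89752e+02  2.75680e+01 -1.79000e-01 -3.20700e+00] [-0.1 -0.1  0.2  0.1 -0.1  0.2  0.  -0.2]
```

Call:
step_arm(
  deltas="0 0 0 0 -0.0463 0;0 0 0 0 -0.0463 0;0 0 0 0 -0.0463 0;0.75 0.135 0 0 0 0;0.75 0.135 0 0 0 0;0.75 0.135 0 0 0 0;0.75 0.135 0 0 0 0;0 0 1 0 0 0;0 0 1 0 0 0;0 0 0 0 0 0",
)

```text
time: 5.6
eef_pos: [555.5, 67.4, 150.9]
tool_rot: [0.213, 0.088, 0.973, -0.02]
contact_force: [-0.4, -0.0, -0.3]
grip_width: -0.002
grip_force: 0.0
```

```bash
cat > rel.py <<'E'
from h import *
from scipy.spatial.transform import Rotation as R
s=bot.observe();q=s['tool_rot'];M=R.from_quat([q[1],q[2],q[3],q[0]]).as_matrix()
D=(R.from_euler('z',-.179)*R.from_euler('y',-25,degrees=True)).as_matrix()
W=D@np.diag([-1,1,-1]) # wanted tool
print('rotvec err deg (tool)',np.degrees(R.from_matrix(M.T@W).as_rotvec()).round(2),'t',s['time'],'F tool',(M.T@s['contact_force']).round(2))
for k,o in dict(round=(595,60.7,70),square=(583.2,-4.3,70),bar=(606.7,125.6,70)).items():
    d=s['eef_pos']-np.array(o);print(k,'TCP in mount frame',(D.T@d).round(2),'shift/25 in tool to origin',(M.T@-d/25).round(3))
E
python3 rel.py
```

```text
rotvec err deg (tool) [-0.12 -0.32 -0.06] t 5.6 F tool [ 0.46 -0.11  0.13]
round TCP in mount frame [-2.15 -0.45 90.21] shift/25 in tool to origin [-0.106  0.025  3.608]
square TCP in mount frame [-2.11 65.61 90.19] shift/25 in tool to origin [-0.107 -2.617  3.613]
bar TCP in mount frame [ -2.11 -66.4   90.19] shift/25 in tool to origin [-0.102  2.663  3.602]
```

Call:
step_arm(
  deltas="-0.1 0.02 0.8 0 0 0;0 0 0.8 0 0 0;0 0 0.6 0 0 0;0 0 0.2 0 0 0;0 0 0.1 0 0 0;0 0 0.1 0 0 0;0 0 0 0 0 0",
)

```text
time: 6.3
eef_pos: [586.6, 62.7, 97.3]
tool_rot: [0.216, 0.088, 0.972, -0.019]
contact_force: [-0.0, -0.6, 0.3]
grip_width: -0.001
grip_force: 0.0
```

```bash
python3 rel.py
```

```text
rotvec err deg (tool) [-0.02  0.06 -0.09] t 6.3 F tool [-0.21 -0.55 -0.21]
round TCP in mount frame [ 3.7   0.49 28.37] shift/25 in tool to origin [ 0.149 -0.02   1.135]
square TCP in mount frame [ 3.73 66.56 28.36] shift/25 in tool to origin [ 0.146 -2.662  1.135]
bar TCP in mount frame [  3.73 -65.45  28.36] shift/25 in tool to origin [0.155 2.618 1.133]
```

Call:
step_arm(
  deltas="0.14 -0.02 0.1 0 0 0;0 0 0.1 0 0 0;0 0 0.1 0 0 0;0 0 0 0 0 0;0 0 0 0 0 0",
)

```text
time: 6.8
eef_pos: [586.3, 62.1, 88.1]
tool_rot: [0.216, 0.088, 0.972, -0.02]
contact_force: [0.6, 0.1, -0.1]
grip_width: -0.0
grip_force: 0.0
```

```bash
python3 rel.py
```

```text
rotvec err deg (tool) [-0.04 -0.01 -0.09] t 6.8 F tool [-0.48  0.25  0.34]
round TCP in mount frame [-0.34 -0.14 20.1 ] shift/25 in tool to origin [-0.014  0.006  0.804]
square TCP in mount frame [-0.31 65.92 20.09] shift/25 in tool to origin [-0.016 -2.636  0.805]
bar TCP in mount frame [ -0.3  -66.09  20.08] shift/25 in tool to origin [-0.008  2.644  0.802]
```

Aligned. Feel downward in 1 mm steps.

Call:
step_arm(
  deltas="0 0 0.04 0 0 0;0 0 0.04 0 0 0;0 0 0.04 0 0 0;0 0 0.04 0 0 0;0 0 0 0 0 0",
)

```text
time: 7.3
eef_pos: [588.0, 61.8, 84.5]
tool_rot: [0.216, 0.088, 0.972, -0.019]
contact_force: [-1.4, -1.0, 1.6]
grip_width: 0.003
grip_force: 0.9
```

Call:
step_arm(
  deltas="0 0 0.04 0 0 0;0 0 0.04 0 0 0;0 0 0 0 0 0",
)

```text
time: 7.6
eef_pos: [588.8, 61.7, 82.7]
tool_rot: [0.216, 0.088, 0.972, -0.019]
contact_force: [-1.8, 0.4, 1.8]
grip_width: 0.0
grip_force: 1.6
```

```bash
python3 rel.py
```

```text
rotvec err deg (tool) [-0.03  0.   -0.09] t 7.6 F tool [ 0.88  0.03 -2.41]
round TCP in mount frame [-0.29 -0.12 14.2 ] shift/25 in tool to origin [-0.011  0.005  0.568]
square TCP in mount frame [-0.25 65.94 14.18] shift/25 in tool to origin [-0.014 -2.637  0.569]
bar TCP in mount frame [ -0.25 -66.07  14.18] shift/25 in tool to origin [-0.006  2.643  0.566]
```

Call:
step_arm(
  deltas="0 0 0.04 0 0 0;0 0 0.04 0 0 0;0 0 0.04 0 0 0;0 0 0 0 0 0",
)

```text
time: 8.0
eef_pos: [590.1, 61.5, 80.0]
tool_rot: [0.216, 0.088, 0.972, -0.019]
contact_force: [-4.0, -0.5, 3.3]
grip_width: -0.004
grip_force: 2.6
```

```bash
python3 rel.py|head -2
```

```text
rotvec err deg (tool) [-0.03  0.01 -0.09] t 8.0 F tool [ 2.1  -1.22 -4.67]
round TCP in mount frame [-0.25 -0.12 11.19] shift/25 in tool to origin [-0.01   0.005  0.447]
```

Call:
step_arm(
  deltas="0 0 0.04 0 0 0;0 0 0.04 0 0 0;0 0 0 0 0 0",
)

```text
time: 8.3
eef_pos: [590.6, 61.4, 79.2]
tool_rot: [0.215, 0.088, 0.972, -0.02]
contact_force: [-13.5, 0.4, 13.4]
grip_width: 0.001
grip_force: 9.1
```

```bash
python3 rel.py|head -2
```

```text
rotvec err deg (tool) [-0.04 -0.02 -0.09] t 8.3 F tool [  6.47  -1.99 -17.82]
round TCP in mount frame [-0.11 -0.06 10.21] shift/25 in tool to origin [-0.004  0.003  0.408]
```

Call:
step_arm(
  deltas="0 0 -0.2 0 0 0;0 0 -0.4 0 0 0;0 0 -0.4 0 0 0;0 -0.66 0 0 0 0;0 -0.66 0 0 0 0;0 -0.66 0 0 0 0;0 -0.66 0 0 0 0;0 0 0.3 0 0 0;0 0 0.24 0 0 0;0 0 0 0 0 0",
)

```text
time: 9.3
eef_pos: [573.9, -2.2, 87.3]
tool_rot: [0.215, 0.088, 0.973, -0.019]
contact_force: [-0.2, 0.6, -1.2]
grip_width: -0.002
grip_force: 0.0
```

```bash
python3 rel.py
```

```text
rotvec err deg (tool) [-0.03 -0.11 -0.07] t 9.3 F tool [0.82 0.59 0.92]
round TCP in mount frame [ -1.38 -65.68  19.7 ] shift/25 in tool to origin [-0.054  2.628  0.786]
square TCP in mount frame [-1.35  0.38 19.69] shift/25 in tool to origin [-0.055 -0.015  0.787]
bar TCP in mount frame [  -1.34 -131.63   19.69] shift/25 in tool to origin [-0.049  5.266  0.784]
```

Call:
step_arm(
  deltas="0 -0.01 0.04 0 0 0;0 0 0.04 0 0 0;0 0 0.04 0 0 0;0 0 0.04 0 0 0;0 0 0 0 0 0",
)

```text
time: 9.8
eef_pos: [575.8, -3.2, 84.9]
tool_rot: [0.216, 0.088, 0.972, -0.019]
contact_force: [0.3, 0.6, -0.3]
grip_width: -0.002
grip_force: 0.0
```

```bash
python3 rel.py
```

```text
rotvec err deg (tool) [-0.04 -0.   -0.09] t 9.8 F tool [-0.05  0.64  0.37]
round TCP in mount frame [ -0.48 -66.33  16.65] shift/25 in tool to origin [-0.015  2.654  0.664]
square TCP in mount frame [-0.45 -0.26 16.64] shift/25 in tool to origin [-0.018  0.011  0.665]
bar TCP in mount frame [  -0.44 -132.27   16.63] shift/25 in tool to origin [-0.01   5.291  0.662]
```

Call:
step_arm(
  deltas="0 0 0.04 0 0 0;0 0 0.04 0 0 0;0 0 0.04 0 0 0;0 0 0.04 0 0 0;0 0 0 0 0 0",
)

```text
time: 10.3
eef_pos: [577.6, -3.6, 81.5]
tool_rot: [0.216, 0.088, 0.972, -0.019]
contact_force: [-3.1, 0.1, 3.0]
grip_width: -0.003
grip_force: 2.0
```

```bash
python3 rel.py|sed -n '1p;3p'
```

```text
rotvec err deg (tool) [-0.03  0.02 -0.09] t 10.3 F tool [ 1.5  -0.41 -3.97]
square TCP in mount frame [-0.23 -0.29 12.78] shift/25 in tool to origin [-0.009  0.012  0.511]
```

Call:
step_arm(
  deltas="0 0 0.04 0 0 0;0 0 0.04 0 0 0;0 0 0.04 0 0 0;0 0 0 0 0 0",
)

```text
time: 10.7
eef_pos: [578.8, -3.8, 79.0]
tool_rot: [0.216, 0.088, 0.972, -0.019]
contact_force: [-5.7, 0.7, 6.4]
grip_width: -0.002
grip_force: 4.3
```

```bash
python3 rel.py|sed -n '1p;3p'
```

```text
rotvec err deg (tool) [-0.03  0.01 -0.09] t 10.7 F tool [ 2.53 -0.38 -8.24]
square TCP in mount frame [-0.16 -0.28 10.05] shift/25 in tool to origin [-0.006  0.012  0.402]
```

Nearly certainly at the stop; 0.5 mm more to confirm.

Call:
step_arm(
  deltas="0 0 0.02 0 0 0;0 0 0 0 0 0;0 0 0 0 0 0",
)

```text
time: 11.0
eef_pos: [578.9, -3.8, 78.9]
tool_rot: [0.216, 0.088, 0.972, -0.019]
contact_force: [-9.8, 1.4, 11.7]
grip_width: 0.004
grip_force: 7.2
```

```bash
python3 rel.py|sed -n '1p;3p'
```

```text
rotvec err deg (tool) [-0.04  0.   -0.09] t 11.0 F tool [  4.08  -0.36 -14.78]
square TCP in mount frame [-0.12 -0.28  9.93] shift/25 in tool to origin [-0.005  0.012  0.397]
```

Call:
step_arm(
  deltas="0 0 -0.2 0 0 0;0 0 -0.4 0 0 0;0 0 -0.4 0 0 0;0 0.88 0 0 0 0;0 0.88 0 0 0 0;0 0.88 0 0 0 0;0 0.88 0 0 0 0;0 0.88 0 0 0 0;0 0.89 0 0 0 0;0 0 0 0 0 0",
)

```text
time: 12.0
eef_pos: [592.4, 130.2, 101.3]
tool_rot: [0.216, 0.087, 0.972, -0.019]
contact_force: [-0.4, -0.6, 0.1]
grip_width: 0.002
grip_force: 0.0
```

Call:
step_arm(
  deltas="0 0 0.3 0 0 0;0 0 0.24 0 0 0;0 0 0 0 0 0;0 0 0 0 0 0",
)

```text
time: 12.4
eef_pos: [597.8, 126.3, 88.2]
tool_rot: [0.215, 0.089, 0.972, -0.02]
contact_force: [-0.4, 0.7, 0.8]
grip_width: -0.003
grip_force: 0.0
```

```bash
python3 rel.py|sed -n '1p;4p'
```

```text
rotvec err deg (tool) [-0.08 -0.04 -0.14] t 12.4 F tool [ 0.08  0.62 -0.97]
bar TCP in mount frame [-0.36 -0.92 20.22] shift/25 in tool to origin [-0.015  0.038  0.809]
```

Call:
step_arm(
  deltas="0 0.02 0.04 0 0 0;0 0 0.04 0 0 0;0 0 0.04 0 0 0;0 0 0.04 0 0 0;0 0 0 0 0 0",
)

```text
time: 12.9
eef_pos: [599.7, 127.3, 84.8]
tool_rot: [0.215, 0.088, 0.972, -0.02]
contact_force: [0.4, -0.1, -0.6]
grip_width: -0.002
grip_force: 0.0
```

```bash
python3 rel.py|sed -n '1p;4p'
```

```text
rotvec err deg (tool) [-0.04 -0.01 -0.09] t 12.9 F tool [-0.16 -0.01  0.71]
bar TCP in mount frame [-0.28  0.39 16.49] shift/25 in tool to origin [-0.011 -0.015  0.66 ]
```

Call:
step_arm(
  deltas="0 0 0.04 0 0 0;0 0 0.04 0 0 0;0 0 0.04 0 0 0;0 0 0.04 0 0 0;0 0 0 0 0 0",
)

```text
time: 13.4
eef_pos: [601.4, 127.0, 81.4]
tool_rot: [0.216, 0.088, 0.972, -0.019]
contact_force: [-2.2, 0.5, 1.9]
grip_width: -0.001
grip_force: 1.4
```

```bash
python3 rel.py|sed -n '1p;4p'
```

```text
rotvec err deg (tool) [-0.04  0.   -0.09] t 13.4 F tool [ 1.23  0.08 -2.64]
bar TCP in mount frame [-0.15  0.44 12.65] shift/25 in tool to origin [-0.006 -0.017  0.506]
```

Call:
step_arm(
  deltas="0 0 0.04 0 0 0;0 0 0.04 0 0 0;0 0 0.04 0 0 0;0 0 0 0 0 0",
)

```text
time: 13.8
eef_pos: [602.7, 126.8, 78.7]
tool_rot: [0.216, 0.088, 0.972, -0.019]
contact_force: [-3.1, 0.8, 3.3]
grip_width: -0.0
grip_force: 2.4
```

```bash
python3 rel.py|sed -n '1p;4p'
```

```text
rotvec err deg (tool) [-0.03  0.01 -0.09] t 13.8 F tool [ 1.49  0.24 -4.31]
bar TCP in mount frame [-0.13  0.43  9.64] shift/25 in tool to origin [-0.005 -0.017  0.385]
```

Call:
step_arm(
  deltas="0 0 0.04 0 0 0;0 0 0.04 0 0 0;0 0 0.02 0 0 0;0 0 0 0 0 0",
)

```text
time: 14.2
eef_pos: [603.4, 126.7, 77.3]
tool_rot: [0.215, 0.088, 0.972, -0.02]
contact_force: [-12.1, -1.1, 11.4]
grip_width: 0.002
grip_force: 7.9
```

```bash
python3 rel.py|sed -n '1p;4p'
```

```text
rotvec err deg (tool) [-0.04 -0.01 -0.1 ] t 14.2 F tool [  5.81  -3.21 -15.23]
bar TCP in mount frame [-0.01  0.51  8.03] shift/25 in tool to origin [-0.001 -0.02   0.321]
```

Call:
step_arm(
  deltas="0 0 0 0 0 0;0 0 0 0 0 0;0 0 0 0 0 0;0 0 0 0 0 0;0 0 0 0 0 0;0 0 0 0 0 0;0 0 0 0 0 0;0 0 0 0 0 0;0 0 0 0 0 0;0 0 0 0 0 0",
)

```text
time: 15.2
eef_pos: [603.4, 126.7, 77.3]
tool_rot: [0.215, 0.088, 0.972, -0.02]
contact_force: [-11.9, -0.2, 12.0]
grip_width: -0.004
grip_force: 7.9
```

Call:
step_arm(
  deltas="0 0 0 0 0 0;0 0 0 0 0 0;0 0 0 0 0 0;0 0 0 0 0 0;0 0 0 0 0 0;0 0 0 0 0 0;0 0 0 0 0 0;0 0 0 0 0 0;0 0 0 0 0 0;0 0 0 0 0 0",
)

```text
time: 16.2
eef_pos: [603.5, 126.7, 77.3]
tool_rot: [0.216, 0.088, 0.972, -0.02]
contact_force: [-10.9, -0.1, 11.7]
grip_width: -0.002
grip_force: 7.9
```

Call:
step_arm(
  deltas="0 0 0 0 0 0;0 0 0 0 0 0;0 0 -0.2 0 0 0;0 0 -0.4 0 0 0;0 0 -0.6 0 0 0;0 0 -1 0 0 0;0 0 -1 0 0 0;0 0 -0.5 0 0 0;0 0 0 0 0 0;0 0 0 0 0 0",
)

```text
time: 17.2
eef_pos: [565.0, 133.4, 159.3]
tool_rot: [0.215, 0.088, 0.972, -0.02]
contact_force: [0.3, -0.5, 0.4]
grip_width: 0.001
grip_force: 0.0
```

```bash
python3 - <<'E'
from h import *
cv2.imwrite('pics/end.png',bot.read_camera('top')[:,:,::-1])
a=cv2.imread('pics/top0.png');b=cv2.imread('pics/end.png')
cv2.imwrite('pics/v2.png',np.hstack([a[100:300,200:460],b[100:300,200:460]]))
print(bot.observe()['contact_force'])
E
```

```text
[-0.20082556 -0.61406866  0.38765266]
```

View pics/v2.png

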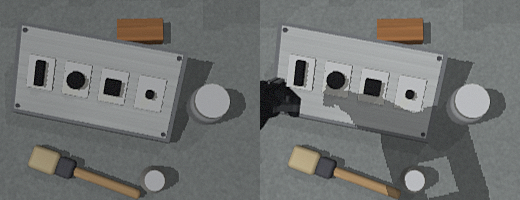

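Before (left) and after (right): the brush, plug, jar and wedge sit at the same pixels, and the arm is clear of the desk.

```bash
python3 -c "
from rig import bot
print(bot.close_job())"
```

```text
the job is handed in; nothing more can be done
None
```

I pressed the large round, square and bar keys fully down in that order, held the bar key about 2.2 s, and handed the job in; readings stayed under 20 N, the small key was left alone, nothing around the desk moved, and no verdict came back.

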